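Make up two maintenance kits for the flow analyser

ROBOT

A 7-joint arm with a two-finger parallel gripper is mounted at the origin on the work surface. World frame = base frame: x ahead of the robot, y to its left, z up, the work surface at z = 0. Lengths are in mm, angles in rad, forces in N, time in s.
With the tool pointing down it reaches from about 400 to 875 mm from the base axis. Payload 6.5 kg.
Tool frame: the origin (TCP) lies between the finger pads; the fingertips stand bot.finger_overhang ahead of it and the grasp point (between the pads) lies 3 mm ahead of it (bot.finger_overhang is the distance from the TCP to the fingertips, in mm); z points along the fingers, y is the line along which they close (so a half turn about z gives the same grasp; the last joint's range is limited). The gripper opens to 85 mm and grips with 20 to 120 N. Pads are 22 mm wide; open, the fingers measure 114 mm over their backs; the gripper's body (76 mm by 85 mm) begins 54 mm behind the grasp point. The pads swing forward as they close: fully open they stand 13 mm farther back than shut.
Start: joints at [1.064, 0.536, -0.004, 1.538, 0.003, 1.067, -0.071], TCP at [277.326, -587.861, 253.29] pointing down, gripper open.
Joint ranges: [-2.7, 2.7], [-0.37, 2.16], [-1.27, 1.26], [0.24, 2.4], [-1.31, 4.45], [0.19, 1.91], [-2.76, 2.76]. Speed limits (rad/s): [2.39, 2.39, 3.14, 3.14, 3.14, 3.14, 3.14].

INTERFACE

Orientations are given as a rotation vector (axis times angle).
In Python, from plant import telemetry, imaging, bot gives the robot as it stands.
- The arm moves only by the tool drive_tool, never from a script. Its argument "moves" is a list of rows, each an object with "offset": the shift along the tool's x, y, z in m, a list of three; "angular": the turn, a rotation vector about the tool's x, y, z in degrees, a list of three; "hand": the closure in counts, from 0 (fully open) to 255 (shut). In form: [{"offset": [x, y, z], "angular": [rx, ry, rz], "hand": hand}, ...]. A call has 1 to 10 rows; each row is the pose to reach, as a shift and turn from the pose commanded when the call began, along the tool's axes at that moment; what a row does not reach only later rows make up. A row lasts 1/10 s, in which the tool goes at most 50 mm and 8.59 degrees, less where a joint would pass 70% of its speed; a pose out of reach is approached as far as the arm can. A call with a gripper value outside its range is refused whole. The fingers move at their own pace and stop on an object; "grip_force" is the grip in N (left out, the last holds). Time passes only in rows, so rows that repeat a pose let the fingers close. It gives the time, the measured TCP pose, the force, the opening and the grip force at its end, in the units of the state.
- telemetry.get_state(): the state, without advancing time (a new reading comes with each control period).
- imaging.read_camera(name): name is "scene" or "top" or "wrist"; returns a dict with "image" (384x512x3 uint8, blue, green, red), "z_map" (384x512 float32, mm along the optical axis (not along the pixel's ray), 0 where there is no reading), "vfov" (degrees; the focal length in pixels is half the picture's height over the tangent of half this angle, whatever the lens; pixels are square), "cx", "cy" (the principal point, pixels), "k1" (the pictures are not rectified: a ray, as slopes to the right and down, at radius r is drawn at 1 + k1 r^2 times it, then the intrinsics apply), "eye" and "attitude" of the camera in the world. Camera axes: x right, y up, looking along -z (the intrinsics and any distortion apply to the point x, -y, -z); pixel columns grow to the right and rows downward; lengths in mm; the calibration is good to about 2 mm. A picture is of the moment at which its call begins.
- bot.close_job(): hands the job in; it is judged then, once.
The state is a dict: "clock": time; "joint_pos": joint angles; "joint_vel": joint speeds; "effort": joint torques, N m; "tool_pos": TCP position; "ee_rot": TCP orientation; "ft_force": force on the tool from outside, world axes, zero at the start; "wrist_torque": the same for the moment, N m; "grip_width": finger opening in mm; "grasp_force": force on a finger pad.
Only numpy, scipy, OpenCV 4.12 (cv2) and the standard library are available. Lean on these libraries where they do the work, as an engineer would, in place of code of your own. Each camera call takes 0.05 s, during which the arm holds its last target. There are 200 camera calls.

TASK

Make up two kits from the stock standing on the bench: the tall round bottle, the wide jar and the pump cassette go into the tray with three pockets; the short round bottle and the filter capsule go into the tray with two pockets. Stand each thing upright on the floor of a pocket of its own (any pocket of the right tray will do). Leave the square bottle standing where it is.

Things in the scene. Friction and masses are not known exactly. Their poses are not given: they have to be found in the camera images.
- tray3: three-pocket tray: fixed shallow grey plastic kit tray, low-walled, 244 by 84 mm outside, rim 12 mm above the bench, with three equal square open pockets in one row along the tray's y axis. Pockets are 74 by 74 mm inside, floor 3 mm above the bench, centres at -80, 0 and +80 mm along the tray's y (x = 0). Origin on the bench under the tray's centre, z up. It cannot be pushed.
- tray2: two-pocket tray: fixed shallow grey plastic kit tray, low-walled, 164 by 84 mm outside, rim 12 mm above the bench, with two equal square open pockets in one row along the tray's y axis. Pockets are 74 by 74 mm inside, floor 3 mm above the bench, centres at -40 and +40 mm along the tray's y (x = 0). Origin on the bench under the tray's centre, z up. It cannot be pushed.
- tall_bottle_c (a point): tall round white bottle with a narrow black cap, standing: 46 mm diameter, straight up to 64 mm above its underside, shoulder and 28 mm cap above, 92 mm high in all. Origin at its centre, half-way up; z up when it stands. About 130 g.
- short_bottle_c (a point): short round white bottle with a wide-mouth black cap, standing: 46 mm diameter, straight up to 44 mm above its underside, shoulder and 38 mm cap above, 64 mm high in all. Origin at its centre, half-way up; z up when it stands. About 80 g.
- wide_jar_c (a point): squat round white jar with a full-width black lid, standing: body 55 mm diameter up to 45 mm, lid 57 mm diameter from 45 mm to its top at 60 mm. Origin at its centre, half-way up; z up when it stands. About 110 g.
- pump_cassette_c (a point): pump cassette, a grey plastic block standing upright, 32 mm thick (its x axis) by 52 mm long (its y axis) up to 46 mm high, with a smaller black block (24 mm in x, 34 mm in y) on top of it, 62 mm high in all; three steel roller ends show on its x faces. Taken across its thickness. Origin at its centre, half-way up; z up when it stands. About 120 g.
- filter_capsule_c (a point): white filter capsule without a cap, standing: drum of 44 mm diameter between two flanges of 50 mm diameter (0 to 8 mm and 40 to 48 mm above its underside), a thin hose barb of 12 mm diameter (two thin ribs of 15 mm) upright on top, 76 mm high in all. Origin at its centre, half-way up; z up when it stands. About 90 g.
- square_bottle_c (a point): square-section white bottle with a narrow black cap, 46 by 46 mm, straight up to 60 mm, 78 mm high in all: it belongs to no kit and stays where it stands. Origin at its centre, half-way up; z up when it stands. 

How it is judged:
By the outcome, as a careful person would: the job done as asked, in the order asked, and still so for the second after the job is handed in, with the robot touching nothing.
It also fails if it takes over 115 s, if anything falls off the work surface, if the arm or the gripper's body presses on something with over 40 N, if the wrist force passes 120 N, or if a joint passes its speed limit or range.

## Working session

There is one attempt and no reset: what is moved stays moved. The work goes in short steps, Python scripts to look and compute and a tool call to move; the robot and the scene stay as the last step left them, time stands still between calls to the robot, and variables do not carry over. Pictures are saved under pics/ and viewed, at most 14 in all, crops included, and the job is handed in when it is done.

Besides the shell and the picture viewer there is one more tool, called after ">>>" by a JSON object that holds its "api" and its "payload". drive_tool: Moves the arm, as the interface text tells. Its arguments: {"type":"object","properties":{"moves":{"type":"array","items":{"type":"object","properties":{"offset":{"type":"array","items":{"type":"number"}},"angular":{"type":"array","items":{"type":"number"}},"hand":{"type":"number"}}}},"grip_force":{"type":"number"}},"required":["moves"]}

```bash
mkdir -p pics; ls
python3 - <<'E'
from plant import telemetry, imaging, bot
import cv2,numpy as np
print(telemetry.get_state(), bot.finger_overhang)
ims=[]
for n in("scene","top"):
    c=imaging.read_camera(n); cv2.imwrite(f"pics/{n}0.png",c["image"])
    print(n,{k:v for k,v in c.items() if k not in("image","z_map")})
    np.savez(f"{n}0.npz",**c)
E
```

```text
pics
{'clock': 0.0, 'joint_pos': array([ 1.06379153,  0.53719223, -0.00441268,  1.53886242,  0.00264211,
        1.06727481, -0.07122536]), 'joint_vel': array([-2.70244726e-04, -9.63554429e-04,  1.92118430e-03, -8.61271500e-04,
        1.65642472e-04, -1.09895702e-03,  5.15165525e-05]), 'effort': array([ 5.71936584e-05, -5.83419442e+01,  1.04887370e+00, -2.59103984e+01,
        1.23887192e-02,  9.39117424e-03,  7.06702696e-09]), 'tool_pos': array([ 277.04703138, -587.35649715,  252.40058897]), 'ee_rot': array([-3.06397792e+00, -6.86531456e-01,  8.62519324e-04]), 'ft_force': array([-0.35808381,  0.04367992, -0.20945323]), 'wrist_torque': array([ 0.01437891, -0.00290704,  0.00299542]), 'grasp_force': 0.0, 'grip_width': 85.2898779668014} 22.0
scene {'vfov': 48.426925538706634, 'cx': 249.0858870378646, 'cy': 192.78070310597545, 'k1': -0.10873482885921507, 'eye': array([1454.89394467,  226.47406501,  713.79773159]), 'attitude': array([0.69506797, 0.87227586, 1.66670343])}
top {'vfov': 54.19267491392842, 'cx': 264.8576230118413, 'cy': 183.6200140451346, 'k1': -0.1254106179182172, 'eye': array([ 353.12908405,    7.38980849, 1137.95363194]), 'attitude': array([ 0.12040477, -0.12522113, -1.57637429])}
```

View pics/top0.png

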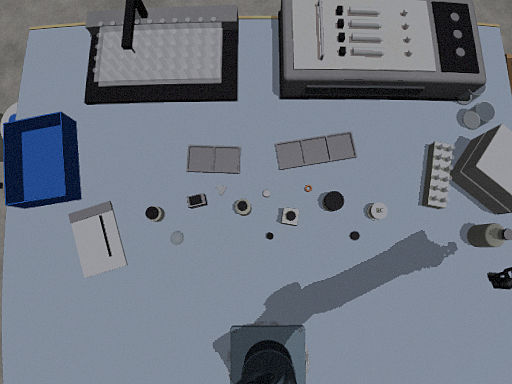

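View pics/scene0.png

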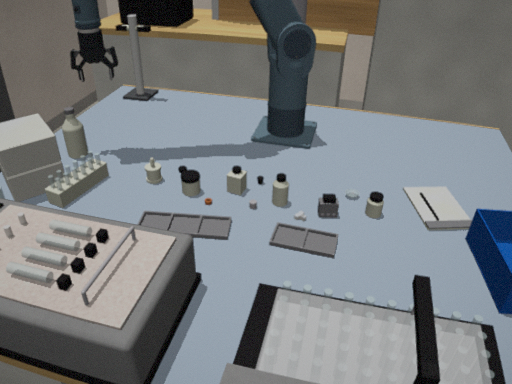

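The top view shows tray2 near (214,159) and tray3 near (316,150). The short bottle is at (154,213), cassette (197,200), tall bottle (243,208), square bottle (290,216), jar (333,201) and capsule (378,211), with small litter between them.

```bash
cat > h.py <<'E'
import numpy as np,cv2
from scipy.spatial.transform import Rotation as R
def ray(c,uv):
    uv=np.atleast_2d(np.asarray(uv,float)); f=192/np.tan(np.radians(float(c["vfov"]))/2)
    K=np.array([[f,0,float(c["cx"])],[0,f,float(c["cy"])],[0,0,1]])
    p=cv2.undistortPoints(uv.reshape(-1,1,2),K,np.array([float(c["k1"]),0,0,0,0])).reshape(-1,2)
    d=np.c_[p[:,0],-p[:,1],-np.ones(len(p))]
    return R.from_rotvec(c["attitude"]).apply(d)
def onz(c,uv,z):
    d=ray(c,uv); e=c["eye"]; return (e+d*((z-e[2])/d[:,2])[:,None])[:,:2]
def cloud(c):
    v,u=np.mgrid[0:384,0:512]; d=ray(c,np.c_[u.ravel(),v.ravel()])
    return (c["eye"]+d*c["z_map"].ravel()[:,None]).reshape(384,512,3)
E
python3 - <<'E'
from h import *
c=dict(np.load("top0.npz")); P=cloud(c); im=c["image"]
cv2.imwrite("pics/crop0.png",cv2.resize(im[115:255,130:400],None,fx=2.9,fy=2.9,interpolation=cv2.INTER_CUBIC))
m=((P[...,2]>30)&(c["z_map"]>0)).astype(np.uint8); m[:170]=0;m[250:]=0;m[:,:135]=0;m[:,400:]=0
n,l,s,cc=cv2.connectedComponentsWithStats(m)
for i in range(1,n):
    if s[i,4]<20: continue
    p=P[l==i]; h=np.percentile(p[:,2],95); 
    print("obj",cc[i].round(1),s[i,4],"h",h.round(), "mean",p[:,:2].mean(0).round(1),"z>h-10",p[p[:,2]>h-10][:,:2].mean(0).round(1),onz(c,cc[i],h-5).round(1), "rect",cv2.minAreaRect(p[:,:2].astype(np.float32)))
hs=cv2.cvtColor(im,cv2.COLOR_BGR2HSV)
m=(hs[...,1]<50).astype(np.uint8); m[:120]=0;m[182:]=0;m[:,:175]=0;m[:,370:]=0
m=cv2.morphologyEx(m,cv2.MORPH_CLOSE,np.ones((5,5)))
n,l,s,cc=cv2.connectedComponentsWithStats(m)
for i in range(1,n):
    if s[i,4]<300: continue
    v,u=np.nonzero(l==i); q=onz(c,np.c_[u,v],12).astype(np.float32); r=cv2.minAreaRect(q)
    print("tray",cc[i].round(1),s[i],r)
E
```

```text
obj [333.6 200.5] 320 h 63.0 mean [ 471.5 -195.8] z>h-10 [ 472.3 -196.7] [[ 471.6 -195.9]] rect ((471.7049560546875, -196.10726928710938), (55.522674560546875, 55.56793975830078), 88.62557220458984)
obj [196.3 200.1] 211 h 65.0 mean [477.1 203.6] z>h-10 [478.2 205.5] [[476.4 202.5]] rect ((478.8156433105469, 205.84671020507812), (32.317100524902344, 52.57952880859375), 12.592268943786621)
obj [242.4 206.5] 209 h 94.0 mean [455.   67.7] z>h-10 [457.3  68.9] [[453.8  67. ]] rect ((456.50469970703125, 68.21662139892578), (43.374603271484375, 42.84720230102539), 89.45539093017578)
obj [378.6 210.7] 242 h 72.0 mean [ 440.8 -330.3] z>h-10 [ 441.  -330.6] [[ 439.5 -325.1]] rect ((440.27996826171875, -332.04632568359375), (50.6912841796875, 47.73075866699219), 89.21691131591797)
obj [153.4 213.3] 208 h 67.0 mean [438.6 328.4] z>h-10 [439.6 331.5] [[438.3 327.1]] rect ((439.54571533203125, 331.1282043457031), (39.79193878173828, 44.991188049316406), 80.27857971191406)
obj [289.6 215.9] 269 h 80.0 mean [428.  -66.6] z>h-10 [428.8 -67.4] [[427.3 -65.9]] rect ((429.119140625, -67.58145141601562), (46.12986373901367, 46.235076904296875), 80.02974700927734)
tray [272.  150.5] [  175   120   195    62 12090] ((635.8945922851562, -21.223663330078125), (613.3281860351562, 195.82318115234375), 89.56568908691406)
```

View pics/crop0.png

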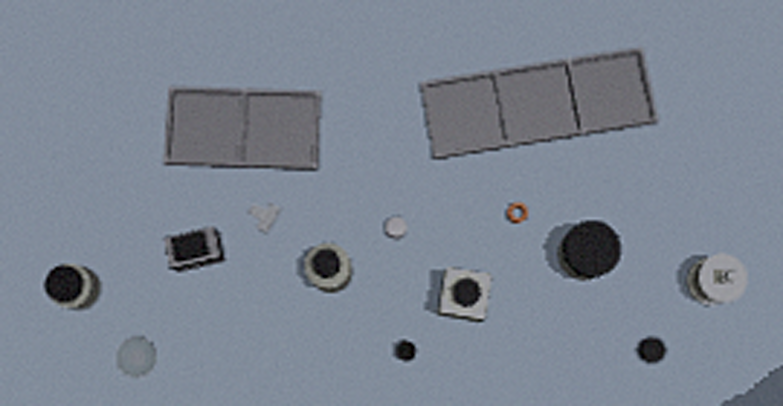

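The crop shows both trays clearly. Tray2 corners are about (169,88), (321,92), (319,170), (164,164), and tray3 corners about (420,83), (642,49), (657,122), (433,158). No litter lies in a pocket or right against any item. Next I fit the trays and set up a step calculator.

```bash
cat > go.py <<'E'
import sys
from h import *
from plant import telemetry
# usage: x y z closing-angle(deg)
def step(x,y,z,a,s=None):
    s=s or telemetry.get_state(); r=R.from_rotvec(s["ee_rot"]); M=r.as_matrix()
    t=np.radians(a); best=None
    for k in (0,np.pi):
        yv=np.array([np.cos(t+k),np.sin(t+k),0]); zv=np.array([0,0,-1.]); T=np.c_[np.cross(yv,zv),yv,zv]
        w=np.degrees(R.from_matrix(M.T@T).as_rotvec())
        if best is None or np.linalg.norm(w)<np.linalg.norm(best): best=w
    o=M.T@(np.array([x,y,z])-s["tool_pos"])/1000
    return o.round(4),best.round(1)
if __name__=="__main__":
    s=telemetry.get_state()
    print("t",round(s["clock"],2),"pos",s["tool_pos"].round(1),"w",round(s["grip_width"],1),"F",s["ft_force"].round(1))
    for a in sys.argv[1:]:
        print(a,*step(*map(float,a.split(",")),s=s))
E
python3 - <<'E'
from h import *
c=dict(np.load("top0.npz")); im=c["image"]; hs=cv2.cvtColor(im,cv2.COLOR_BGR2HSV)
for n,q in dict(tray2=[(169,88),(321,92),(319,170),(164,164)],tray3=[(420,83),(642,49),(657,122),(433,158)]).items():
    q=np.array(q)/2.9+[130,115]; w=onz(c,q,12)
    print(n,w.round(1).tolist(),w.mean(0).round(1),[np.linalg.norm(w[i]-w[i-1]).round(1) for i in range(4)],hs[tuple(q.mean(0).astype(int)[::-1]+[0,6])],hs[185,300])
    # gray mask around tray
    g=np.zeros(im.shape[:2],np.uint8); cv2.fillPoly(g,[cv2.convexHull((q.mean(0)+(q-q.mean(0))*1.15).astype(np.int32))],1)
    m=((cv2.GaussianBlur(im,(3,3),0)[...,0].astype(int)-cv2.GaussianBlur(im,(3,3),0)[...,2]<18)&(g>0)).astype(np.uint8)
    v,u=np.nonzero(m); 
    if len(v): print(len(v),cv2.minAreaRect(onz(c,np.c_[u,v],12).astype(np.float32)))
E
python3 go.py 456.5,68.5,200,8
```

```text
tray2 [[652.9, 239.9], [646.5, 76.7], [562.0, 78.7], [570.1, 243.1]] [607.9 159.6] [np.float64(82.9), np.float64(163.3), np.float64(84.5), np.float64(164.6)] [116  17 117] [111  38 156]
1473 ((609.8425903320312, 161.9388427734375), (165.4717559814453, 86.98176574707031), 87.36420440673828)
tray3 [[655.5, -28.9], [692.2, -269.8], [611.2, -281.8], [573.8, -41.5]] [ 633.2 -155.5] [np.float64(82.6), np.float64(243.6), np.float64(81.9), np.float64(243.3)] [130  14 113] [111  38 156]
2158 ((634.990966796875, -155.14234924316406), (87.43917083740234, 245.6825408935547), 8.908084869384766)
t 0.1 pos [ 277.1 -587.4  252.5] w 85.3 F [ 0.3 -0.4  0.6]
456.5,68.5,200,8 [ 0.4421 -0.5165  0.0533] [ -0.1  -0.1 -72.7]
```

Tray3 is at (634,-155) with its x axis at 8.7°. Tray2 is at (609,161) with its x axis at -2.6°. I'll move towards the tall bottle.

>>> {"api": "drive_tool", "payload": {"moves": [{"offset": [0.442, -0.516, 0.053], "angular": [0, 0, -72.7], "hand": 0}, {"offset": [0.442, -0.516, 0.053], "angular": [0, 0, -72.7], "hand": 0}, {"offset": [0.442, -0.516, 0.053], "angular": [0, 0, -72.7], "hand": 0}, {"offset": [0.442, -0.516, 0.053], "angular": [0, 0, -72.7], "hand": 0}, {"offset": [0.442, -0.516, 0.053], "angular": [0, 0, -72.7], "hand": 0}, {"offset": [0.442, -0.516, 0.053], "angular": [0, 0, -72.7], "hand": 0}, {"offset": [0.442, -0.516, 0.053], "angular": [0, 0, -72.7], "hand": 0}, {"offset": [0.442, -0.516, 0.053], "angular": [0, 0, -72.7], "hand": 0}, {"offset": [0.442, -0.516, 0.053], "angular": [0, 0, -72.7], "hand": 0}, {"offset": [0.442, -0.516, 0.053], "angular": [0, 0, -72.7], "hand": 0}]}}

```text
clock: 1.1
tool_pos: [409.0, -105.4, 214.3]
ee_rot: [2.06, 2.372, -0.0]
ft_force: [1.7, -0.1, 0.1]
grip_width: 85.4
grasp_force: 0.0
```

```bash
python3 go.py 456.5,68.5,200,8.7
```

```text
t 1.1 pos [ 409.  -105.4  214.3] w 85.4 F [ 1.7 -0.1  0.1]
456.5,68.5,200,8.7 [0.1655 0.0713 0.0143] [ 0.   0.  -0.7]
```

>>> {"api": "drive_tool", "payload": {"moves": [{"offset": [0.164, 0.071, 0.014], "angular": [0, 0, 0], "hand": 0}, {"offset": [0.164, 0.071, 0.014], "angular": [0, 0, 0], "hand": 0}, {"offset": [0.164, 0.071, 0.014], "angular": [0, 0, 0], "hand": 0}, {"offset": [0.164, 0.071, 0.014], "angular": [0, 0, 0], "hand": 0}, {"offset": [0.164, 0.071, 0.014], "angular": [0, 0, 0], "hand": 0}, {"offset": [0.164, 0.071, 0.014], "angular": [0, 0, 0], "hand": 0}, {"offset": [0.164, 0.071, 0.014], "angular": [0, 0, 0], "hand": 0}]}}

```text
clock: 1.8
tool_pos: [456.3, 63.6, 200.1]
ee_rot: [-2.064, -2.368, 0.002]
ft_force: [-0.4, 0.2, -1.6]
grip_width: 85.6
grasp_force: 0.0
```

```bash
python3 go.py 456.5,68.5,200,8.7 456.5,68.5,48,8.7
python3 - <<'E'
from plant import imaging
import cv2,numpy as np
c=imaging.read_camera("wrist"); cv2.imwrite("pics/w1.png",c["image"]); np.savez("w1.npz",**c)
E
```

```text
t 1.8 pos [456.3  63.6 200.1] w 85.6 F [-0.4  0.2 -1.6]
456.5,68.5,200,8.7 [0.0048 0.0009 0.0001] [-0.1  0.  -0.8]
456.5,68.5,48,8.7 [0.0049 0.001  0.1521] [-0.1  0.  -0.8]
```

View pics/w1.png

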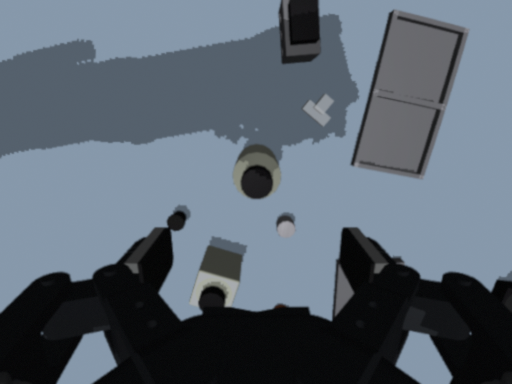

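The wrist view shows the tall bottle's cap at (257,183), centred between the fingers, with the square bottle at (213,300). I'll check its position by ray casting.

Run:
```python
from h import *
c=dict(np.load("w1.npz")); print(c["eye"],onz(c,[(257,183)],92),onz(c,[(396,13),(467,29),(424,177),(354,163)],12))
```

```text
[446.75009931 129.65351668 320.48275645] [[455.47648524  69.86830238]] [[572.65415891 243.31241042]
 [651.11778983 242.12314816]
 [647.67267506  82.38642984]
 [562.8670846   86.7758615 ]]
```

>>> {"api": "drive_tool", "payload": {"grip_force": 40, "moves": [{"offset": [0.005, 0.001, 0.03], "angular": [0, 0, -0.8], "hand": 0}, {"offset": [0.005, 0.001, 0.07], "angular": [0, 0, -0.8], "hand": 0}, {"offset": [0.005, 0.001, 0.11], "angular": [0, 0, -0.8], "hand": 0}, {"offset": [0.005, 0.001, 0.14], "angular": [0, 0, -0.8], "hand": 0}, {"offset": [0.005, 0.001, 0.152], "angular": [0, 0, -0.8], "hand": 0}, {"offset": [0.005, 0.001, 0.152], "angular": [0, 0, -0.8], "hand": 80}, {"offset": [0.005, 0.001, 0.152], "angular": [0, 0, -0.8], "hand": 160}, {"offset": [0.005, 0.001, 0.152], "angular": [0, 0, -0.8], "hand": 255}, {"offset": [0.005, 0.001, 0.152], "angular": [0, 0, -0.8], "hand": 255}, {"offset": [0.005, 0.001, 0.152], "angular": [0, 0, -0.8], "hand": 255}]}}

```text
clock: 2.85
tool_pos: [458.1, 70.1, 50.0]
ee_rot: [2.045, 2.382, 0.003]
ft_force: [-1.3, 0.0, 6.5]
grip_width: 45.1
grasp_force: 40.8
```

>>> {"api": "drive_tool", "payload": {"moves": [{"offset": [0, 0, 0], "angular": [0, 0, 0], "hand": 255}, {"offset": [0, 0, 0], "angular": [0, 0, 0], "hand": 255}, {"offset": [0, 0, 0], "angular": [0, 0, 0], "hand": 255}]}}

```text
clock: 3.15
tool_pos: [458.1, 70.1, 50.1]
ee_rot: [2.045, 2.382, 0.003]
ft_force: [-0.6, -0.5, 7.2]
grip_width: 45.3
grasp_force: 40.8
```

```bash
python3 go.py 456.5,68.5,180,8.7 622,-76,180,8.7 622,-76,53,8.7
```

```text
t 3.15 pos [458.1  70.1  50.1] w 45.3 F [-0.6 -0.5  7.2]
456.5,68.5,180,8.7 [-0.0014 -0.0015 -0.1299] [0.2 0.  0. ]
622,-76,180,8.7 [-0.1694  0.1402 -0.1295] [0.2 0.  0. ]
622,-76,53,8.7 [-0.1693  0.1398 -0.0025] [0.2 0.  0. ]
```

>>> {"api": "drive_tool", "payload": {"moves": [{"offset": [0, 0, -0.02], "angular": [0, 0, 0], "hand": 255}, {"offset": [0, 0, -0.05], "angular": [0, 0, 0], "hand": 255}, {"offset": [0, 0, -0.09], "angular": [0, 0, 0], "hand": 255}, {"offset": [-0.02, 0.02, -0.12], "angular": [0, 0, 0], "hand": 255}, {"offset": [-0.05, 0.045, -0.13], "angular": [0, 0, 0], "hand": 255}, {"offset": [-0.085, 0.07, -0.13], "angular": [0, 0, 0], "hand": 255}, {"offset": [-0.12, 0.1, -0.13], "angular": [0, 0, 0], "hand": 255}, {"offset": [-0.15, 0.125, -0.13], "angular": [0, 0, 0], "hand": 255}, {"offset": [-0.169, 0.14, -0.13], "angular": [0, 0, 0], "hand": 255}, {"offset": [-0.169, 0.14, -0.13], "angular": [0, 0, 0], "hand": 255}]}}

```text
clock: 4.15
tool_pos: [623.2, -79.6, 179.4]
ee_rot: [2.049, 2.377, 0.001]
ft_force: [-1.0, -0.5, -1.1]
grip_width: 44.9
grasp_force: 41.3
```

```bash
python3 go.py 622,-76,54,8.7
```

```text
t 4.15 pos [623.2 -79.6 179.4] w 44.9 F [-1.  -0.5 -1.1]
622,-76,54,8.7 [ 0.004  -0.001   0.1254] [ 0.2  0.1 -0.2]
```

>>> {"api": "drive_tool", "payload": {"moves": [{"offset": [0.004, -0.001, 0.03], "angular": [0, 0, 0], "hand": 255}, {"offset": [0.004, -0.001, 0.065], "angular": [0, 0, 0], "hand": 255}, {"offset": [0.004, -0.001, 0.095], "angular": [0, 0, 0], "hand": 255}, {"offset": [0.004, -0.001, 0.11], "angular": [0, 0, 0], "hand": 255}, {"offset": [0.004, -0.001, 0.118], "angular": [0, 0, 0], "hand": 255}, {"offset": [0.004, -0.001, 0.122], "angular": [0, 0, 0], "hand": 255}, {"offset": [0.004, -0.001, 0.124], "angular": [0, 0, 0], "hand": 255}, {"offset": [0.004, -0.001, 0.125], "angular": [0, 0, 0], "hand": 255}, {"offset": [0.004, -0.001, 0.125], "angular": [0, 0, 0], "hand": 255}, {"offset": [0.004, -0.001, 0.125], "angular": [0, 0, 0], "hand": 255}]}}

```text
clock: 5.15
tool_pos: [619.9, -71.8, 54.0]
ee_rot: [2.045, 2.384, 0.001]
ft_force: [0.3, -0.2, -1.2]
grip_width: 45.0
grasp_force: 41.3
```

>>> {"api": "drive_tool", "payload": {"moves": [{"offset": [0, 0, 0.001], "angular": [0, 0, 0], "hand": 255}, {"offset": [0, 0, 0.001], "angular": [0, 0, 0], "hand": 255}, {"offset": [0, 0, 0.001], "angular": [0, 0, 0], "hand": 100}, {"offset": [0, 0, 0.001], "angular": [0, 0, 0], "hand": 80}, {"offset": [0, 0, 0.001], "angular": [0, 0, 0], "hand": 40}, {"offset": [0, 0, 0.001], "angular": [0, 0, 0], "hand": 0}, {"offset": [0, 0, -0.01], "angular": [0, 0, 0], "hand": 0}, {"offset": [0, 0, -0.04], "angular": [0, 0, 0], "hand": 0}, {"offset": [0, 0, -0.08], "angular": [0, 0, 0], "hand": 0}, {"offset": [0, 0, -0.12], "angular": [0, 0, 0], "hand": 0}]}}

```text
clock: 6.15
tool_pos: [619.2, -71.6, 175.2]
ee_rot: [-2.045, -2.385, 0.0]
ft_force: [0.4, -0.5, -0.4]
grip_width: 85.8
grasp_force: 0.0
```

```bash
python3 go.py 472,-196,160,8.7
```

```text
t 6.15 pos [619.2 -71.6 175.2] w 85.8 F [ 0.4 -0.5 -0.4]
472,-196,160,8.7 [-0.1005 -0.1644  0.0153] [-0.  -0.   0.1]
```

>>> {"api": "drive_tool", "payload": {"moves": [{"offset": [-0.02, -0.033, 0], "angular": [0, 0, 0], "hand": 0}, {"offset": [-0.045, -0.073, 0], "angular": [0, 0, 0], "hand": 0}, {"offset": [-0.07, -0.114, 0.01], "angular": [0, 0, 0], "hand": 0}, {"offset": [-0.09, -0.147, 0.015], "angular": [0, 0, 0], "hand": 0}, {"offset": [-0.1, -0.164, 0.015], "angular": [0, 0, 0], "hand": 0}, {"offset": [-0.1, -0.164, 0.015], "angular": [0, 0, 0], "hand": 0}, {"offset": [-0.1, -0.164, 0.015], "angular": [0, 0, 0], "hand": 0}, {"offset": [-0.1, -0.164, 0.015], "angular": [0, 0, 0], "hand": 0}]}}

```text
clock: 6.95
tool_pos: [474.1, -194.3, 159.1]
ee_rot: [2.042, 2.386, 0.002]
ft_force: [0.2, -0.3, 0.1]
grip_width: 85.1
grasp_force: 0.0
```

```bash
python3 go.py 472,-196,53,8.7;  python3 - <<'E'
from plant import imaging
import cv2,numpy as np
ims=[]
for n in("wrist","top"):
    c=imaging.read_camera(n); np.savez(n+"2.npz",**c); ims.append(c["image"])
b=cv2.resize(ims[1][110:250,130:400],(512,265))
cv2.imwrite("pics/w2.png",cv2.resize(np.vstack([ims[0],b]),None,fx=.92,fy=.92))
E
```

```text
t 6.95 pos [ 474.1 -194.3  159.1] w 85.1 F [ 0.2 -0.3  0.1]
472,-196,53,8.7 [-0.0013 -0.0026  0.1061] [0.1 0.  0.2]
```

View pics/w2.png

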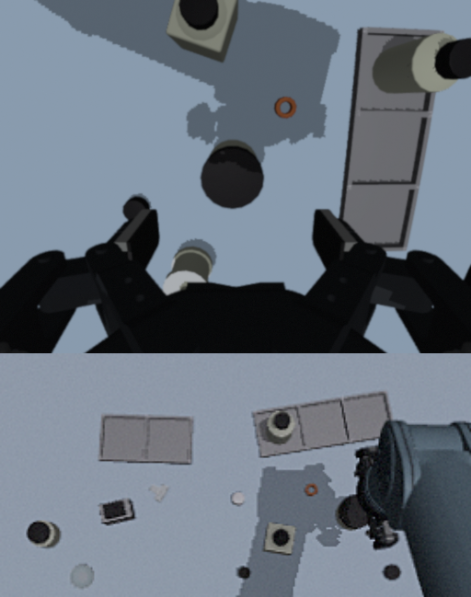

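The tall bottle stands upright in the +y pocket of tray3. The jar at (232,178) is centred between the fingers.

>>> {"api": "drive_tool", "payload": {"moves": [{"offset": [-0.001, -0.002, 0.03], "angular": [0, 0, 0], "hand": 0}, {"offset": [-0.001, -0.002, 0.065], "angular": [0, 0, 0], "hand": 0}, {"offset": [-0.001, -0.002, 0.09], "angular": [0, 0, 0], "hand": 0}, {"offset": [-0.001, -0.002, 0.106], "angular": [0, 0, 0], "hand": 0}, {"offset": [-0.001, -0.002, 0.106], "angular": [0, 0, 0], "hand": 0}, {"offset": [-0.001, -0.002, 0.106], "angular": [0, 0, 0], "hand": 60}, {"offset": [-0.001, -0.002, 0.106], "angular": [0, 0, 0], "hand": 120}, {"offset": [-0.001, -0.002, 0.106], "angular": [0, 0, 0], "hand": 255}, {"offset": [-0.001, -0.002, 0.106], "angular": [0, 0, 0], "hand": 255}, {"offset": [-0.001, -0.002, 0.106], "angular": [0, 0, 0], "hand": 255}]}}

```text
clock: 8.05
tool_pos: [471.8, -196.8, 53.7]
ee_rot: [2.044, 2.383, 0.001]
ft_force: [-1.4, 1.0, 6.0]
grip_width: 55.4
grasp_force: 42.2
```

>>> {"api": "drive_tool", "payload": {"moves": [{"offset": [0, 0, 0], "angular": [0, 0, 0], "hand": 255}, {"offset": [0, 0, 0], "angular": [0, 0, 0], "hand": 255}]}}

```text
clock: 8.25
tool_pos: [471.8, -196.8, 53.7]
ee_rot: [2.044, 2.383, 0.001]
ft_force: [-0.3, 0.6, 6.6]
grip_width: 55.6
grasp_force: 42.2
```

```bash
python3 go.py 646,-234,170,8.7
```

```text
t 8.25 pos [ 471.8 -196.8   53.7] w 55.6 F [-0.3  0.6  6.6]
646,-234,170,8.7 [-0.0634  0.1667 -0.1159] [0.1 0.1 0.1]
```

>>> {"api": "drive_tool", "payload": {"moves": [{"offset": [0, 0, -0.02], "angular": [0, 0, 0], "hand": 255}, {"offset": [0, 0, -0.05], "angular": [0, 0, 0], "hand": 255}, {"offset": [0, 0.01, -0.08], "angular": [0, 0, 0], "hand": 255}, {"offset": [-0.013, 0.04, -0.106], "angular": [0, 0, 0], "hand": 255}, {"offset": [-0.028, 0.075, -0.116], "angular": [0, 0, 0], "hand": 255}, {"offset": [-0.042, 0.11, -0.116], "angular": [0, 0, 0], "hand": 255}, {"offset": [-0.055, 0.145, -0.116], "angular": [0, 0, 0], "hand": 255}, {"offset": [-0.063, 0.167, -0.116], "angular": [0, 0, 0], "hand": 255}, {"offset": [-0.063, 0.167, -0.116], "angular": [0, 0, 0], "hand": 255}, {"offset": [-0.063, 0.167, -0.116], "angular": [0, 0, 0], "hand": 255}]}}

```text
clock: 9.25
tool_pos: [645.1, -233.4, 168.3]
ee_rot: [-2.045, -2.384, 0.0]
ft_force: [-0.8, 0.7, -0.8]
grip_width: 55.8
grasp_force: 43.1
```

```bash
python3 go.py 646,-234,57.5,8.7
```

```text
t 9.25 pos [ 645.1 -233.4  168.3] w 55.8 F [-0.8  0.7 -0.8]
646,-234,57.5,8.7 [-0.0008  0.0009  0.1108] [-0.  -0.   0.1]
```

>>> {"api": "drive_tool", "payload": {"moves": [{"offset": [0, 0.001, 0.03], "angular": [0, 0, 0], "hand": 255}, {"offset": [0, 0.001, 0.06], "angular": [0, 0, 0], "hand": 255}, {"offset": [0, 0.001, 0.085], "angular": [0, 0, 0], "hand": 255}, {"offset": [0, 0.001, 0.098], "angular": [0, 0, 0], "hand": 255}, {"offset": [0, 0.001, 0.105], "angular": [0, 0, 0], "hand": 255}, {"offset": [0, 0.001, 0.109], "angular": [0, 0, 0], "hand": 255}, {"offset": [0, 0.001, 0.111], "angular": [0, 0, 0], "hand": 255}, {"offset": [0, 0.001, 0.111], "angular": [0, 0, 0], "hand": 255}, {"offset": [0, 0.001, 0.111], "angular": [0, 0, 0], "hand": 255}]}}

```text
clock: 10.15
tool_pos: [647.0, -233.7, 58.3]
ee_rot: [2.045, 2.384, 0.001]
ft_force: [-0.4, -0.8, -1.3]
grip_width: 55.6
grasp_force: 43.1
```

>>> {"api": "drive_tool", "payload": {"moves": [{"offset": [0, 0, 0.001], "angular": [0, 0, 0], "hand": 255}, {"offset": [0, 0, 0.0015], "angular": [0, 0, 0], "hand": 255}, {"offset": [0, 0, 0.0015], "angular": [0, 0, 0], "hand": 75}, {"offset": [0, 0, 0.0015], "angular": [0, 0, 0], "hand": 50}, {"offset": [0, 0, 0.0015], "angular": [0, 0, 0], "hand": 0}, {"offset": [0, 0, 0.0015], "angular": [0, 0, 0], "hand": 0}, {"offset": [0, 0, -0.01], "angular": [0, 0, 0], "hand": 0}, {"offset": [0, 0, -0.04], "angular": [0, 0, 0], "hand": 0}, {"offset": [0, 0, -0.08], "angular": [0, 0, 0], "hand": 0}, {"offset": [0, 0, -0.12], "angular": [0, 0, 0], "hand": 0}]}}

```text
clock: 11.15
tool_pos: [646.2, -233.3, 179.3]
ee_rot: [-2.045, -2.385, -0.0]
ft_force: [1.0, -0.0, -0.1]
grip_width: 85.3
grasp_force: 0.0
```

```bash
python3 go.py 479,206,175,12
```

```text
t 11.15 pos [ 646.2 -233.3  179.3] w 85.3 F [ 1.  -0.  -0.1]
479,206,175,12 [ 0.4597 -0.0983  0.0044] [-0.  -0.  -3.2]
```

>>> {"api": "drive_tool", "payload": {"moves": [{"offset": [0.02, -0.004, 0], "angular": [0, 0, -3.2], "hand": 0}, {"offset": [0.065, -0.014, 0], "angular": [0, 0, -3.2], "hand": 0}, {"offset": [0.114, -0.024, 0], "angular": [0, 0, -3.2], "hand": 0}, {"offset": [0.162, -0.035, 0], "angular": [0, 0, -3.2], "hand": 0}, {"offset": [0.21, -0.045, 0], "angular": [0, 0, -3.2], "hand": 0}, {"offset": [0.258, -0.055, 0.004], "angular": [0, 0, -3.2], "hand": 0}, {"offset": [0.306, -0.065, 0.004], "angular": [0, 0, -3.2], "hand": 0}, {"offset": [0.354, -0.076, 0.004], "angular": [0, 0, -3.2], "hand": 0}, {"offset": [0.402, -0.086, 0.004], "angular": [0, 0, -3.2], "hand": 0}, {"offset": [0.44, -0.094, 0.004], "angular": [0, 0, -3.2], "hand": 0}]}}

```text
clock: 12.15
tool_pos: [485.3, 190.1, 174.5]
ee_rot: [1.975, 2.443, 0.002]
ft_force: [0.6, 0.5, -0.1]
grip_width: 85.4
grasp_force: 0.0
```

>>> {"api": "drive_tool", "payload": {"moves": [{"offset": [0.02, -0.004, 0], "angular": [0, 0, 0], "hand": 0}, {"offset": [0.02, -0.004, 0], "angular": [0, 0, 0], "hand": 0}, {"offset": [0.02, -0.004, 0], "angular": [0, 0, 0], "hand": 0}, {"offset": [0.02, -0.004, 0], "angular": [0, 0, 0], "hand": 0}]}}

```text
clock: 12.55
tool_pos: [479.3, 204.4, 173.6]
ee_rot: [1.98, 2.438, -0.0]
ft_force: [-0.7, -0.8, 1.3]
grip_width: 85.5
grasp_force: 0.0
```

```bash
python3 - <<'E'
from plant import imaging
from h import *
c=imaging.read_camera("wrist"); np.savez("w3.npz",**c); cv2.imwrite("pics/w3.png",c["image"])
P=cloud(c); z=P[...,2]; near=(np.hypot(P[...,0]-479,P[...,1]-206)<45)&(c["z_map"]>0)
for lo,hi in((40,50),(57,68)):
    p=P[near&(z>lo)&(z<hi)][:,:2].astype(np.float32); print(lo,len(p),cv2.minAreaRect(p) if len(p)>5 else "")
E
python3 go.py 479,206,175,12
```

```text
40 809 ((475.63775634765625, 208.91299438476562), (31.521560668945312, 51.86552047729492), 12.5303373336792)
57 1102 ((476.0279235839844, 208.7134552001953), (24.000200271606445, 34.26034927368164), 12.481466293334961)
t 12.6 pos [479.3 204.3 173.5] w 85.1 F [ 0.  -1.2 -0.2]
479,206,175,12 [ 0.0017  0.0001 -0.0015] [ 0.   0.  -0.2]
```

View pics/w3.png

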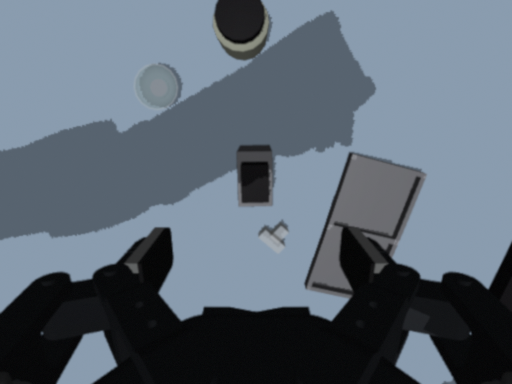

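The cassette sits at (255,178), aligned with the fingers and well separated from the clip at (274,237). Depth puts it at (477,207.5), 12.5°.

```bash
python3 go.py 477,207.5,34,12.5
```

```text
t 12.6 pos [479.3 204.3 173.5] w 85.1 F [ 0.  -1.2 -0.2]
477,207.5,34,12.5 [ 0.0037 -0.0016  0.1395] [ 0.   0.  -0.7]
```

>>> {"api": "drive_tool", "payload": {"moves": [{"offset": [0.0035, -0.002, 0.03], "angular": [0, 0, -0.7], "hand": 0}, {"offset": [0.0035, -0.002, 0.07], "angular": [0, 0, -0.7], "hand": 0}, {"offset": [0.0035, -0.002, 0.105], "angular": [0, 0, -0.7], "hand": 0}, {"offset": [0.0035, -0.002, 0.13], "angular": [0, 0, -0.7], "hand": 0}, {"offset": [0.0035, -0.002, 0.139], "angular": [0, 0, -0.7], "hand": 50}, {"offset": [0.0035, -0.002, 0.139], "angular": [0, 0, -0.7], "hand": 100}, {"offset": [0.0035, -0.002, 0.139], "angular": [0, 0, -0.7], "hand": 150}, {"offset": [0.0035, -0.002, 0.139], "angular": [0, 0, -0.7], "hand": 255}, {"offset": [0.0035, -0.002, 0.139], "angular": [0, 0, -0.7], "hand": 255}, {"offset": [0.0035, -0.002, 0.139], "angular": [0, 0, -0.7], "hand": 255}]}}

```text
clock: 13.6
tool_pos: [477.0, 209.2, 35.9]
ee_rot: [1.963, 2.451, 0.004]
ft_force: [0.2, 0.1, 7.3]
grip_width: 31.6
grasp_force: 40.8
```

>>> {"api": "drive_tool", "payload": {"moves": [{"offset": [0, 0, 0], "angular": [0, 0, 0], "hand": 255}, {"offset": [0, 0, 0], "angular": [0, 0, 0], "hand": 255}]}}

```text
clock: 13.8
tool_pos: [477.0, 209.2, 35.9]
ee_rot: [1.962, 2.451, 0.004]
ft_force: [0.1, -0.6, 7.5]
grip_width: 31.3
grasp_force: 40.8
```

```bash
python3 go.py 634,-155,170,8.7
```

```text
t 13.8 pos [477.  209.2  35.9] w 31.3 F [ 0.1 -0.6  7.5]
634,-155,170,8.7 [-0.3897  0.0738 -0.134 ] [ 0.2 -0.   3.9]
```

>>> {"api": "drive_tool", "payload": {"moves": [{"offset": [0, 0, -0.02], "angular": [0, 0, 0], "hand": 255}, {"offset": [0, 0, -0.05], "angular": [0, 0, 0], "hand": 255}, {"offset": [-0.01, 0, -0.085], "angular": [0, 0, 0.5], "hand": 255}, {"offset": [-0.035, 0.005, -0.115], "angular": [0, 0, 1], "hand": 255}, {"offset": [-0.075, 0.013, -0.134], "angular": [0, 0, 2], "hand": 255}, {"offset": [-0.12, 0.022, -0.134], "angular": [0, 0, 3], "hand": 255}, {"offset": [-0.165, 0.031, -0.134], "angular": [0, 0, 3.9], "hand": 255}, {"offset": [-0.21, 0.04, -0.134], "angular": [0, 0, 3.9], "hand": 255}, {"offset": [-0.255, 0.049, -0.134], "angular": [0, 0, 3.9], "hand": 255}, {"offset": [-0.295, 0.057, -0.134], "angular": [0, 0, 3.9], "hand": 255}]}}

```text
clock: 14.8
tool_pos: [596.5, -69.3, 168.9]
ee_rot: [2.046, 2.383, -0.0]
ft_force: [0.8, -0.2, -1.3]
grip_width: 31.8
grasp_force: 40.1
```

```bash
python3 go.py 634,-155,170,8.7
```

```text
t 14.8 pos [596.5 -69.3 168.9] w 31.8 F [ 0.8 -0.2 -1.3]
634,-155,170,8.7 [-0.0904  0.0241 -0.001 ] [ 0.  0. -0.]
```

>>> {"api": "drive_tool", "payload": {"moves": [{"offset": [-0.035, 0.009, 0], "angular": [0, 0, 0], "hand": 255}, {"offset": [-0.065, 0.017, 0], "angular": [0, 0, 0], "hand": 255}, {"offset": [-0.085, 0.023, 0], "angular": [0, 0, 0], "hand": 255}, {"offset": [-0.088, 0.024, 0], "angular": [0, 0, 0], "hand": 255}, {"offset": [-0.088, 0.024, 0], "angular": [0, 0, 0], "hand": 255}, {"offset": [-0.088, 0.024, 0], "angular": [0, 0, 0], "hand": 255}]}}

```text
clock: 15.4
tool_pos: [632.7, -147.9, 168.5]
ee_rot: [-2.042, -2.386, -0.001]
ft_force: [-0.7, 0.7, -1.6]
grip_width: 31.4
grasp_force: 40.1
```

```bash
python3 go.py 634,-155,39.5,8.7
```

```text
t 15.4 pos [ 632.7 -147.9  168.5] w 31.4 F [-0.7  0.7 -1.6]
634,-155,39.5,8.7 [-0.0074  0.0002  0.129 ] [-0.  -0.1  0.2]
```

>>> {"api": "drive_tool", "payload": {"moves": [{"offset": [-0.007, 0, 0.02], "angular": [0, 0, 0], "hand": 255}, {"offset": [-0.007, 0, 0.055], "angular": [0, 0, 0], "hand": 255}, {"offset": [-0.007, 0, 0.085], "angular": [0, 0, 0], "hand": 255}, {"offset": [-0.007, 0, 0.105], "angular": [0, 0, 0], "hand": 255}, {"offset": [-0.007, 0, 0.118], "angular": [0, 0, 0], "hand": 255}, {"offset": [-0.007, 0, 0.125], "angular": [0, 0, 0], "hand": 255}, {"offset": [-0.007, 0, 0.128], "angular": [0, 0, 0], "hand": 255}, {"offset": [-0.007, 0, 0.129], "angular": [0, 0, 0], "hand": 255}, {"offset": [-0.007, 0, 0.129], "angular": [0, 0, 0], "hand": 255}, {"offset": [-0.007, 0, 0.129], "angular": [0, 0, 0], "hand": 255}]}}

```text
clock: 16.4
tool_pos: [634.8, -156.9, 40.3]
ee_rot: [2.045, 2.383, 0.001]
ft_force: [0.1, 0.6, -2.0]
grip_width: 31.5
grasp_force: 40.1
```

>>> {"api": "drive_tool", "payload": {"moves": [{"offset": [0, 0, 0.001], "angular": [0, 0, 0], "hand": 255}, {"offset": [0, 0, 0.0015], "angular": [0, 0, 0], "hand": 255}, {"offset": [0, 0, 0.0015], "angular": [0, 0, 0], "hand": 140}, {"offset": [0, 0, 0.0015], "angular": [0, 0, 0], "hand": 110}, {"offset": [0, 0, 0.0015], "angular": [0, 0, 0], "hand": 50}, {"offset": [0, 0, 0.0015], "angular": [0, 0, 0], "hand": 0}, {"offset": [0, 0, -0.01], "angular": [0, 0, 0], "hand": 0}, {"offset": [0, 0, -0.045], "angular": [0, 0, 0], "hand": 0}, {"offset": [0, 0, -0.09], "angular": [0, 0, 0], "hand": 0}, {"offset": [0, 0, -0.135], "angular": [0, 0, 0], "hand": 0}]}}

```text
clock: 17.4
tool_pos: [633.9, -156.5, 176.4]
ee_rot: [-2.045, -2.385, 0.0]
ft_force: [1.5, 0.1, 0.3]
grip_width: 85.6
grasp_force: 0.0
```

```bash
python3 go.py 439.5,331,160,-2.6
```

```text
t 17.4 pos [ 633.9 -156.5  176.4] w 85.6 F [1.5 0.1 0.3]
439.5,331,160,-2.6 [ 0.5115 -0.1178  0.0166] [-0.  -0.  11.4]
```

>>> {"api": "drive_tool", "payload": {"moves": [{"offset": [0.03, -0.007, 0], "angular": [0, 0, 3], "hand": 0}, {"offset": [0.075, -0.017, 0], "angular": [0, 0, 7], "hand": 0}, {"offset": [0.12, -0.028, 0], "angular": [0, 0, 11.4], "hand": 0}, {"offset": [0.168, -0.039, 0], "angular": [0, 0, 11.4], "hand": 0}, {"offset": [0.216, -0.05, 0], "angular": [0, 0, 11.4], "hand": 0}, {"offset": [0.264, -0.061, 0], "angular": [0, 0, 11.4], "hand": 0}, {"offset": [0.312, -0.072, 0], "angular": [0, 0, 11.4], "hand": 0}, {"offset": [0.36, -0.083, 0], "angular": [0, 0, 11.4], "hand": 0}, {"offset": [0.408, -0.094, 0], "angular": [0, 0, 11.4], "hand": 0}, {"offset": [0.45, -0.104, 0], "angular": [0, 0, 11.4], "hand": 0}]}}

```text
clock: 18.4
tool_pos: [461.8, 274.8, 175.5]
ee_rot: [2.27, 2.171, 0.002]
ft_force: [0.3, 0.5, 0.2]
grip_width: 85.5
grasp_force: 0.0
```

```bash
python3 go.py 439.5,331,160,-2.6
```

```text
t 18.4 pos [461.8 274.8 175.5] w 85.5 F [0.3 0.5 0.2]
439.5,331,160,-2.6 [ 0.0551 -0.0248  0.0156] [ 0.1 -0.1  0. ]
```

>>> {"api": "drive_tool", "payload": {"moves": [{"offset": [0.04, -0.018, 0.01], "angular": [0, 0, 0], "hand": 0}, {"offset": [0.053, -0.024, 0.015], "angular": [0, 0, 0], "hand": 0}, {"offset": [0.053, -0.024, 0.015], "angular": [0, 0, 0], "hand": 0}, {"offset": [0.053, -0.024, 0.015], "angular": [0, 0, 0], "hand": 0}, {"offset": [0.053, -0.024, 0.015], "angular": [0, 0, 0], "hand": 0}]}}

```text
clock: 18.9
tool_pos: [442.8, 324.2, 159.7]
ee_rot: [2.274, 2.165, -0.0]
ft_force: [0.8, -0.2, -0.1]
grip_width: 85.7
grasp_force: 0.0
```

```bash
python3 - <<'E'
from plant import imaging
from h import *
c=imaging.read_camera("wrist"); np.savez("w4.npz",**c)
P=cloud(c); z=P[...,2]; near=(np.hypot(P[...,0]-439.5,P[...,1]-331)<45)&(c["z_map"]>0)
p=P[near&(z>58)&(z<70)][:,:2].astype(np.float32); print(len(p),cv2.minEnclosingCircle(p))
t=imaging.read_camera("top"); cv2.imwrite("pics/t4.png",np.hstack([cv2.resize(c["image"],(400,300)),cv2.resize(t["image"][110:260,200:400],(400,300))]))
E
python3 go.py 440,331,35,-2.6
```

```text
1706 ((438.0865783691406, 334.9165344238281), 19.03589630126953)
t 19.0 pos [442.6 324.5 159.7] w 85.5 F [ 0.1 -0.1 -0.7]
440,331,35,-2.6 [ 0.0064 -0.003   0.1246] [ 0.   0.  -0.2]
```

View pics/t4.png

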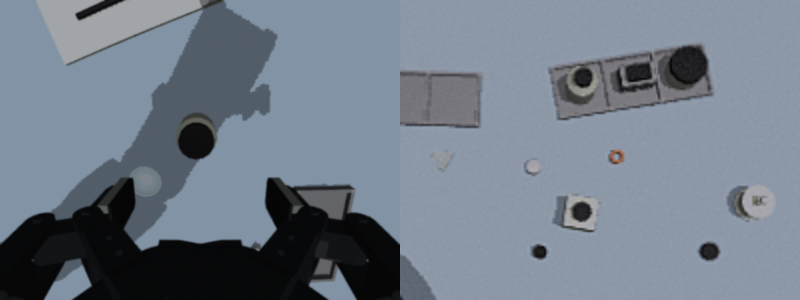

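All three tray3 items stand upright in their own pockets. The short bottle at (197,137) is centred between the fingers, at about (439,333).

>>> {"api": "drive_tool", "payload": {"moves": [{"offset": [0.008, -0.004, 0.03], "angular": [0, 0, 0], "hand": 0}, {"offset": [0.008, -0.004, 0.065], "angular": [0, 0, 0], "hand": 0}, {"offset": [0.008, -0.004, 0.1], "angular": [0, 0, 0], "hand": 0}, {"offset": [0.008, -0.004, 0.12], "angular": [0, 0, 0], "hand": 0}, {"offset": [0.008, -0.004, 0.125], "angular": [0, 0, 0], "hand": 0}, {"offset": [0.008, -0.004, 0.125], "angular": [0, 0, 0], "hand": 60}, {"offset": [0.008, -0.004, 0.125], "angular": [0, 0, 0], "hand": 120}, {"offset": [0.008, -0.004, 0.125], "angular": [0, 0, 0], "hand": 255}, {"offset": [0.008, -0.004, 0.125], "angular": [0, 0, 0], "hand": 255}, {"offset": [0.008, -0.004, 0.125], "angular": [0, 0, 0], "hand": 255}]}}

```text
clock: 20.0
tool_pos: [438.8, 335.0, 36.0]
ee_rot: [2.272, 2.169, 0.004]
ft_force: [0.5, -2.0, 7.0]
grip_width: 44.6
grasp_force: 41.1
```

>>> {"api": "drive_tool", "payload": {"moves": [{"offset": [0, 0, 0], "angular": [0, 0, 0], "hand": 255}, {"offset": [0, 0, 0], "angular": [0, 0, 0], "hand": 255}]}}

```text
clock: 20.2
tool_pos: [438.8, 335.0, 36.0]
ee_rot: [2.272, 2.169, 0.004]
ft_force: [-1.0, -0.8, 6.7]
grip_width: 44.8
grasp_force: 41.1
```

```bash
python3 go.py 611,202,150,-2.6
```

```text
t 20.2 pos [438.8 335.   36. ] w 44.8 F [-1.  -0.8  6.7]
611,202,150,-2.6 [-0.1247  0.1784 -0.1138] [ 0.1 -0.1 -0.1]
```

>>> {"api": "drive_tool", "payload": {"moves": [{"offset": [0, 0, -0.02], "angular": [0, 0, 0], "hand": 255}, {"offset": [0, 0, -0.05], "angular": [0, 0, 0], "hand": 255}, {"offset": [-0.006, 0.01, -0.085], "angular": [0, 0, 0], "hand": 255}, {"offset": [-0.022, 0.032, -0.114], "angular": [0, 0, 0], "hand": 255}, {"offset": [-0.044, 0.063, -0.114], "angular": [0, 0, 0], "hand": 255}, {"offset": [-0.068, 0.098, -0.114], "angular": [0, 0, 0], "hand": 255}, {"offset": [-0.092, 0.132, -0.114], "angular": [0, 0, 0], "hand": 255}, {"offset": [-0.113, 0.162, -0.114], "angular": [0, 0, 0], "hand": 255}, {"offset": [-0.125, 0.178, -0.114], "angular": [0, 0, 0], "hand": 255}, {"offset": [-0.125, 0.178, -0.114], "angular": [0, 0, 0], "hand": 255}]}}

```text
clock: 21.2
tool_pos: [612.7, 197.3, 148.8]
ee_rot: [2.277, 2.161, 0.001]
ft_force: [0.6, 0.0, 0.1]
grip_width: 44.6
grasp_force: 41.3
```

```bash
python3 go.py 611,202,39.5,-2.6
```

```text
t 21.2 pos [612.7 197.3 148.8] w 44.6 F [0.6 0.  0.1]
611,202,39.5,-2.6 [ 0.0048 -0.0022  0.1093] [ 0.1  0.1 -0.4]
```

>>> {"api": "drive_tool", "payload": {"moves": [{"offset": [0.003, -0.002, 0.02], "angular": [0, 0, 0], "hand": 255}, {"offset": [0.003, -0.002, 0.05], "angular": [0, 0, 0], "hand": 255}, {"offset": [0.003, -0.002, 0.078], "angular": [0, 0, 0], "hand": 255}, {"offset": [0.003, -0.002, 0.095], "angular": [0, 0, 0], "hand": 255}, {"offset": [0.003, -0.002, 0.103], "angular": [0, 0, 0], "hand": 255}, {"offset": [0.003, -0.002, 0.107], "angular": [0, 0, 0], "hand": 255}, {"offset": [0.003, -0.002, 0.109], "angular": [0, 0, 0], "hand": 255}, {"offset": [0.003, -0.002, 0.109], "angular": [0, 0, 0], "hand": 255}, {"offset": [0.003, -0.002, 0.109], "angular": [0, 0, 0], "hand": 255}]}}

```text
clock: 22.1
tool_pos: [608.6, 204.7, 40.3]
ee_rot: [2.272, 2.169, 0.002]
ft_force: [0.7, 1.0, -1.4]
grip_width: 44.7
grasp_force: 41.3
```

Within the pocket margin (±14 mm), so I'll release and lift.

>>> {"api": "drive_tool", "payload": {"moves": [{"offset": [0, 0, 0.001], "angular": [0, 0, 0], "hand": 255}, {"offset": [0, 0, 0.0015], "angular": [0, 0, 0], "hand": 255}, {"offset": [0, 0, 0.0015], "angular": [0, 0, 0], "hand": 100}, {"offset": [0, 0, 0.0015], "angular": [0, 0, 0], "hand": 80}, {"offset": [0, 0, 0.0015], "angular": [0, 0, 0], "hand": 40}, {"offset": [0, 0, 0.0015], "angular": [0, 0, 0], "hand": 0}, {"offset": [0, 0, -0.01], "angular": [0, 0, 0], "hand": 0}, {"offset": [0, 0, -0.045], "angular": [0, 0, 0], "hand": 0}, {"offset": [0, 0, -0.09], "angular": [0, 0, 0], "hand": 0}, {"offset": [0, 0, -0.135], "angular": [0, 0, 0], "hand": 0}]}}

```text
clock: 23.1
tool_pos: [607.6, 204.4, 176.4]
ee_rot: [-2.271, -2.17, 0.001]
ft_force: [0.1, -0.4, 1.0]
grip_width: 85.7
grasp_force: 0.0
```

```bash
python3 go.py 440.5,-331,175,-2.6
```

```text
t 23.1 pos [607.6 204.4 176.4] w 85.7 F [ 0.1 -0.4  1. ]
440.5,-331,175,-2.6 [-0.5425 -0.1424  0.0015] [-0. -0. -0.]
```

>>> {"api": "drive_tool", "payload": {"moves": [{"offset": [-0.03, -0.008, 0], "angular": [0, 0, 0], "hand": 0}, {"offset": [-0.075, -0.02, 0], "angular": [0, 0, 0], "hand": 0}, {"offset": [-0.123, -0.032, 0], "angular": [0, 0, 0], "hand": 0}, {"offset": [-0.17, -0.045, 0], "angular": [0, 0, 0], "hand": 0}, {"offset": [-0.218, -0.057, 0], "angular": [0, 0, 0], "hand": 0}, {"offset": [-0.266, -0.07, 0], "angular": [0, 0, 0], "hand": 0}, {"offset": [-0.314, -0.082, 0], "angular": [0, 0, 0], "hand": 0}, {"offset": [-0.362, -0.095, 0], "angular": [0, 0, 0], "hand": 0}, {"offset": [-0.41, -0.107, 0], "angular": [0, 0, 0], "hand": 0}, {"offset": [-0.455, -0.12, 0], "angular": [0, 0, 0], "hand": 0}]}}

```text
clock: 24.1
tool_pos: [466.5, -246.8, 175.4]
ee_rot: [2.271, 2.168, 0.0]
ft_force: [0.5, -0.8, 0.1]
grip_width: 85.7
grasp_force: 0.0
```

>>> {"api": "drive_tool", "payload": {"moves": [{"offset": [-0.04, -0.01, 0], "angular": [0, 0, 0], "hand": 0}, {"offset": [-0.075, -0.019, 0], "angular": [0, 0, 0], "hand": 0}, {"offset": [-0.087, -0.022, 0], "angular": [0, 0, 0], "hand": 0}, {"offset": [-0.087, -0.022, 0], "angular": [0, 0, 0], "hand": 0}, {"offset": [-0.087, -0.022, 0], "angular": [0, 0, 0], "hand": 0}, {"offset": [-0.087, -0.022, 0], "angular": [0, 0, 0], "hand": 0}]}}

```text
clock: 24.7
tool_pos: [442.2, -328.3, 174.7]
ee_rot: [-2.268, -2.173, -0.002]
ft_force: [-0.2, 0.4, 1.3]
grip_width: 85.3
grasp_force: 0.0
```

```bash
python3 - <<'E'
from plant import imaging
from h import *
c=imaging.read_camera("wrist"); cv2.imwrite("pics/w5.png",c["image"])
P=cloud(c); z=P[...,2]; near=(np.hypot(P[...,0]-440,P[...,1]+331)<45)&(c["z_map"]>0)
for lo,hi in((40,53),(65,85)):
    p=P[near&(z>lo)&(z<hi)][:,:2].astype(np.float32); print(len(p),cv2.minEnclosingCircle(p))
E
python3 go.py 440.5,-331,42,-2.6
```

```text
1996 ((440.2886047363281, -330.68011474609375), 25.161739349365234)
251 ((439.9610290527344, -330.5943298339844), 7.713109970092773)
t 24.75 pos [ 442.1 -328.4  174.6] w 85.3 F [0.  1.  0.9]
440.5,-331,42,-2.6 [-0.0027 -0.0016  0.1326] [ 0.  -0.   0.1]
```

View pics/w5.png

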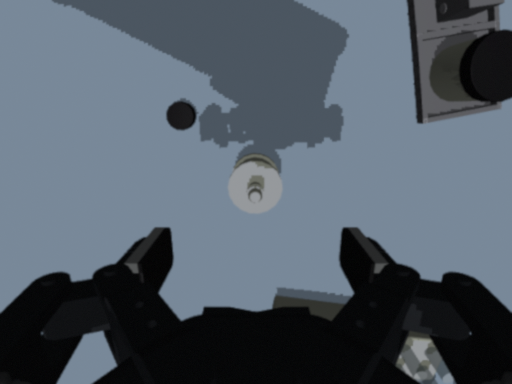

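The capsule at (255,188) is centred between the fingers, at (440,-330.5). The loose cap at (181,115) is clear of the descent.

>>> {"api": "drive_tool", "payload": {"moves": [{"offset": [-0.002, -0.002, 0.03], "angular": [0, 0, 0], "hand": 0}, {"offset": [-0.002, -0.002, 0.07], "angular": [0, 0, 0], "hand": 0}, {"offset": [-0.002, -0.002, 0.105], "angular": [0, 0, 0], "hand": 0}, {"offset": [-0.002, -0.002, 0.126], "angular": [0, 0, 0], "hand": 0}, {"offset": [-0.002, -0.002, 0.132], "angular": [0, 0, 0], "hand": 0}, {"offset": [-0.002, -0.002, 0.132], "angular": [0, 0, 0], "hand": 60}, {"offset": [-0.002, -0.002, 0.132], "angular": [0, 0, 0], "hand": 120}, {"offset": [-0.002, -0.002, 0.132], "angular": [0, 0, 0], "hand": 255}, {"offset": [-0.002, -0.002, 0.132], "angular": [0, 0, 0], "hand": 255}, {"offset": [-0.002, -0.002, 0.132], "angular": [0, 0, 0], "hand": 255}]}}

```text
clock: 25.75
tool_pos: [440.2, -332.7, 44.1]
ee_rot: [2.27, 2.168, 0.001]
ft_force: [-0.9, 2.2, 5.7]
grip_width: 48.5
grasp_force: 40.5
```

>>> {"api": "drive_tool", "payload": {"moves": [{"offset": [0, 0, 0], "angular": [0, 0, 0], "hand": 255}, {"offset": [0, 0, 0], "angular": [0, 0, 0], "hand": 255}]}}

```text
clock: 25.95
tool_pos: [440.2, -332.7, 44.1]
ee_rot: [2.27, 2.168, 0.001]
ft_force: [-0.4, 2.0, 6.3]
grip_width: 48.4
grasp_force: 40.5
```

```bash
python3 go.py 607,121,180,-2.6
```

```text
t 25.95 pos [ 440.2 -332.7   44.1] w 48.4 F [-0.4  2.   6.3]
607,121,180,-2.6 [ 0.4607  0.1461 -0.1361] [ 0.1  0.1 -0. ]
```

>>> {"api": "drive_tool", "payload": {"moves": [{"offset": [0, 0, -0.02], "angular": [0, 0, 0], "hand": 255}, {"offset": [0, 0, -0.05], "angular": [0, 0, 0], "hand": 255}, {"offset": [0.01, 0.003, -0.085], "angular": [0, 0, 0], "hand": 255}, {"offset": [0.03, 0.01, -0.115], "angular": [0, 0, 0], "hand": 255}, {"offset": [0.065, 0.02, -0.136], "angular": [0, 0, 0], "hand": 255}, {"offset": [0.105, 0.033, -0.136], "angular": [0, 0, 0], "hand": 255}, {"offset": [0.147, 0.046, -0.136], "angular": [0, 0, 0], "hand": 255}, {"offset": [0.189, 0.06, -0.136], "angular": [0, 0, 0], "hand": 255}, {"offset": [0.231, 0.073, -0.136], "angular": [0, 0, 0], "hand": 255}, {"offset": [0.273, 0.086, -0.136], "angular": [0, 0, 0], "hand": 255}]}}

```text
clock: 26.95
tool_pos: [538.2, -62.2, 179.5]
ee_rot: [2.271, 2.168, 0.001]
ft_force: [0.3, 0.4, -0.9]
grip_width: 48.0
grasp_force: 41.4
```

>>> {"api": "drive_tool", "payload": {"moves": [{"offset": [0.042, 0.013, 0], "angular": [0, 0, 0], "hand": 255}, {"offset": [0.084, 0.027, 0], "angular": [0, 0, 0], "hand": 255}, {"offset": [0.126, 0.04, 0], "angular": [0, 0, 0], "hand": 255}, {"offset": [0.16, 0.051, 0], "angular": [0, 0, 0], "hand": 255}, {"offset": [0.18, 0.058, 0], "angular": [0, 0, 0], "hand": 255}, {"offset": [0.187, 0.06, 0], "angular": [0, 0, 0], "hand": 255}, {"offset": [0.187, 0.06, 0], "angular": [0, 0, 0], "hand": 255}, {"offset": [0.187, 0.06, 0], "angular": [0, 0, 0], "hand": 255}]}}

```text
clock: 27.75
tool_pos: [605.9, 118.4, 178.5]
ee_rot: [2.273, 2.167, -0.002]
ft_force: [-0.2, -0.5, -1.0]
grip_width: 48.1
grasp_force: 41.4
```

```bash
python3 go.py 607,121,47.5,-2.6
```

```text
t 27.75 pos [605.9 118.4 178.5] w 48.1 F [-0.2 -0.5 -1. ]
607,121,47.5,-2.6 [0.0029 0.001  0.131 ] [-0.   0.1 -0.1]
```

>>> {"api": "drive_tool", "payload": {"moves": [{"offset": [0, 0, 0.02], "angular": [0, 0, 0], "hand": 255}, {"offset": [0, 0, 0.055], "angular": [0, 0, 0], "hand": 255}, {"offset": [0, 0, 0.088], "angular": [0, 0, 0], "hand": 255}, {"offset": [0, 0, 0.108], "angular": [0, 0, 0], "hand": 255}, {"offset": [0, 0, 0.12], "angular": [0, 0, 0], "hand": 255}, {"offset": [0, 0, 0.127], "angular": [0, 0, 0], "hand": 255}, {"offset": [0, 0, 0.13], "angular": [0, 0, 0], "hand": 255}, {"offset": [0, 0, 0.131], "angular": [0, 0, 0], "hand": 255}, {"offset": [0, 0, 0.131], "angular": [0, 0, 0], "hand": 255}, {"offset": [0, 0, 0.131], "angular": [0, 0, 0], "hand": 255}]}}

```text
clock: 28.75
tool_pos: [606.6, 120.6, 48.2]
ee_rot: [2.272, 2.169, 0.002]
ft_force: [0.2, 0.1, -0.5]
grip_width: 48.5
grasp_force: 41.4
```

>>> {"api": "drive_tool", "payload": {"moves": [{"offset": [0, 0, 0.001], "angular": [0, 0, 0], "hand": 255}, {"offset": [0, 0, 0.0015], "angular": [0, 0, 0], "hand": 255}, {"offset": [0, 0, 0.0015], "angular": [0, 0, 0], "hand": 95}, {"offset": [0, 0, 0.0015], "angular": [0, 0, 0], "hand": 75}, {"offset": [0, 0, 0.0015], "angular": [0, 0, 0], "hand": 35}, {"offset": [0, 0, 0.0015], "angular": [0, 0, 0], "hand": 0}, {"offset": [0, 0, -0.01], "angular": [0, 0, 0], "hand": 0}, {"offset": [0, 0, -0.045], "angular": [0, 0, 0], "hand": 0}, {"offset": [0, 0, -0.09], "angular": [0, 0, 0], "hand": 0}, {"offset": [0, 0, -0.135], "angular": [0, 0, 0], "hand": 0}]}}

```text
clock: 29.75
tool_pos: [605.7, 120.5, 184.4]
ee_rot: [-2.271, -2.17, 0.0]
ft_force: [1.2, -0.6, -0.7]
grip_width: 85.6
grasp_force: 0.0
```

>>> {"api": "drive_tool", "payload": {"moves": [{"offset": [0.02, -0.05, -0.04], "angular": [0, 0, 0], "hand": 0}, {"offset": [0.05, -0.09, -0.07], "angular": [0, 0, 0], "hand": 0}, {"offset": [0.09, -0.12, -0.07], "angular": [0, 0, 0], "hand": 0}, {"offset": [0.135, -0.13, -0.07], "angular": [0, 0, 0], "hand": 0}, {"offset": [0.18, -0.13, -0.07], "angular": [0, 0, 0], "hand": 0}, {"offset": [0.22, -0.13, -0.07], "angular": [0, 0, 0], "hand": 0}, {"offset": [0.25, -0.13, -0.07], "angular": [0, 0, 0], "hand": 0}, {"offset": [0.25, -0.13, -0.07], "angular": [0, 0, 0], "hand": 0}, {"offset": [0.25, -0.13, -0.07], "angular": [0, 0, 0], "hand": 0}]}}

```text
clock: 30.65
tool_pos: [487.4, 376.3, 252.7]
ee_rot: [2.271, 2.171, -0.0]
ft_force: [-0.3, -0.1, 0.1]
grip_width: 85.4
grasp_force: 0.0
```

Run:
```python
from plant import imaging
import cv2,numpy as np
t=imaging.read_camera("top")["image"]; s=imaging.read_camera("scene")["image"]
cv2.imwrite("pics/f.png",np.vstack([cv2.resize(t[110:260,150:400],(500,300)),cv2.resize(s[130:270,120:380],(500,270))]))
```

```text
(no output)
```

View pics/f.png

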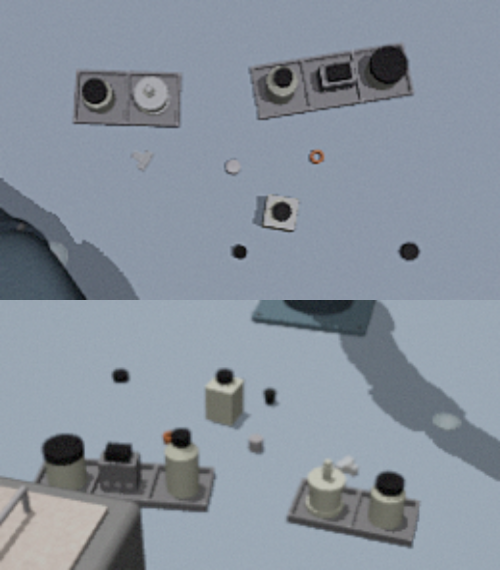

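Both views show all five items upright in separate pockets: the short bottle (97,93) and capsule (150,93) in tray2, and the tall bottle, cassette and jar in tray3. The square bottle stands where it was, at (282,212). The arm is clear, so I'll hand in.

```bash
python3 -c "
from plant import bot; print(bot.close_job())"
```

```text
the job is handed in; nothing more can be done
None
```

I made up both kits and handed the job in at about 31 s: the last pictures show all five items upright in their own pockets and the square bottle where it stood, but the hand-in returned no verdict.

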